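Rehang the lift-off door of a line box

TASK

Take the steel door with the two hinge knuckles out of the slotted rack and hang it, standing open, on the line box: lower both knuckles together onto the two hinge pins and set the door fully down on them before you let go. Then swing the door fully shut. Leave the other two panels standing in the rack, and do not disturb the screwdriver and the tin.

Things in the scene. Friction and masses are not known exactly. Their poses are not given: they have to be found in the camera images.
- door: Loose grey steel door, a slab 170 wide (its y) x 190 high (z) x 16 thick (x), about 0.55 kg, centre of mass in the middle. Origin: centre of the underside. +x points out of the outer face (three dark vent slots low down, a round lock barrel at mid-height near the -y edge). Two hinge knuckles on the +y edge. Starts upright in one of the rack's three slots, its top 202 over the bench.
- door_top (a point): Middle of the door's top edge, 190 above its origin; axes as the door's. Pinch the door here, across its 16 thickness; in the rack the next panel stands 75 away, centre to centre. The lower 45 of the door are in the slot.
- knuckle_low (a point): Lower knuckle, an upright steel tube, 16 outside, 10 bore, 24 long, open at both ends. This point: on the bore's axis at its lower end, in the door's frame x = 0, y = +97, z = 25. The axis is 12 beyond the slab's edge.
- knuckle_up (a point): Upper knuckle, the same kind of tube on the same axis; this point: its lower end, in the door's frame x = 0, y = +97, z = 141.
- box: Line box: fixed grey steel wall box, 95 deep (x) x 180 wide (y), open front to its +x, on a plywood stand (foot 170 x 270 x 18). Origin: centre of the stand's underside, on the bench. Front rim at x = +47.5; roof at z = 230, with a hood 2 thick that reaches 14 past the rim, so the door goes on only while it stands open. Back board at x = -65 to -47, to z = 235. Hinge pins at x = +57.5, y = +100.
- doorway (a point): Where the middle of the door's top edge lies when the door is hung and shut: 8 under the hood, 220 over the bench; axes as the box's. Shut, the door's axes are parallel to these and it lies about 2 in front of the rim. Opening turns it counter-clockwise seen from above: at a right angle its yaw is the box's + pi/2. No latch or spring: it swings freely and stays where it is left.
- pin_low (a point): Foot of the lower hinge pin, on its axis, 55 over the bench, on the top of its steel leaf (8 thick, 16 wide); the lower end of the lower knuckle comes to rest here. Pin: steel, upright, 8 in diameter, 20 high, the upper 8 tapering to 2.4. Axes as the box's. The hung door's underside is 30 over the bench.
- pin_up (a point): Foot of the upper hinge pin, 171 over the bench, the same kind of pin and leaf straight above the lower one; the lower end of the upper knuckle comes to rest here.
- rack: Fixed plywood panel rack, 250 (x) x 130 (y), with three slots along its y at x = -75, 0 and +75, each 18.5 wide, their floor at z = 12, the battens beside them to z = 57. Origin: centre of the underside. Each slot holds one panel, standing along the rack's y, with its axes parallel to the rack's (the door's knuckles to the rack's +y); any panel may be in any slot.
- cover: Bystander in the rack: plain grey cover panel, 170 x 160 high x 16, no knuckles. Origin: centre of the underside.
- jack_panel: Bystander in the rack: black panel with rows of brass jacks, 170 x 140 high x 16. Origin: centre of the underside.
- screwdriver: Bystander: screwdriver lying on the bench at the far side, about 200 long along its x.
- tin: Bystander: closed round tin, 70 in diameter, 50 high, standing at the far side of the bench. Origin: centre of the underside.
There are look-alikes about, which are no part of the job. Leave any green look-alike of the door alone.

How it is judged:
On the way:
1. the door, still held and standing open by more than 0.6 rad, is down on both pins: each knuckle within 5 mm of its seat (horizontal distance between knuckle_low and pin_low below 0.004 m and z of knuckle_low in the frame of pin_low below 0.005 m and horizontal distance between knuckle_up and pin_up below 0.004 m and z of knuckle_up in the frame of pin_up below 0.005 m and angle between the x axis of door and the x axis of box, either way round above 0.6 rad and contact force between the fingers and door above 1 N), for 0.1 s.
At the end, for the whole second after the job is handed in: the door hangs on both pins (each knuckle within 4 mm of its seat, sideways and in height), shut to within 0.045 rad (about 8 mm at its free edge), released and at rest (horizontal distance between knuckle_low and pin_low below 0.004 m and z of knuckle_low in the frame of pin_low below 0.004 m and horizontal distance between knuckle_up and pin_up below 0.004 m and z of knuckle_up in the frame of pin_up below 0.004 m and angle between the x axis of door and the x axis of box, either way round below 0.045 rad and distance between door_top and doorway below 0.012 m and linear speed of door below 0.02 m/s and angular speed of door below 0.1 rad/s); the robot touches nothing.
It fails at once if the cover panel is disturbed (moved more than 20 mm, or tipped) (distance of cover from where it was at the start of the episode above 0.02 m or angle between cover's own z axis and vertical above 0.2 rad).
It fails at once if the jack panel is disturbed (moved more than 20 mm, or tipped) (distance of jack_panel from where it was at the start of the episode above 0.02 m or angle between jack_panel's own z axis and vertical above 0.2 rad).
It fails at once if the screwdriver is disturbed (moved more than 30 mm) (distance of screwdriver from where it was at the start of the episode above 0.03 m).
It fails at once if the tin is disturbed (moved more than 30 mm, or tipped) (distance of tin from where it was at the start of the episode above 0.03 m or angle between tin's own z axis and vertical above 0.2 rad).
It also fails if it takes over 61 s, if anything falls off the work surface, if the arm or the gripper's body presses on something with over 40 N, if the wrist force passes 120 N, or if a joint passes its speed limit or range.

ROBOT

A 6-joint arm with a two-finger parallel gripper is mounted at the origin on the work surface. World frame = base frame: x ahead of the robot, y to its left, z up, the work surface at z = 0. Lengths are in m, angles in rad, forces in N, time in s.
With the tool pointing down it reaches from about 0.35 to 0.775 m from the base axis. Payload 7.3 kg.
Tool frame: the origin (TCP) lies between the finger pads; the fingertips stand 25 mm ahead of it and the grasp point (between the pads) lies 6 mm ahead of it; x points along the fingers, y is the direction in which the jaws open and shut, and the axes are right-handed (so a half turn about x gives the same grasp; the last joint's range is limited). The gripper opens to 92 mm and grips with 3 to 60 N. Pads are 19 mm wide; open, the fingers measure 130 mm over their backs; the gripper's body (75 mm by 190 mm) begins 47 mm behind the grasp point.
Start: joints at [-1.378, 0.342, 1.524, -0, 1.275, -0.146], TCP at [0.175, -0.495, 0.252] pointing down, gripper open.
Joint ranges: [-2.53, 2.53], [-0.77, 2.02], [0.04, 2.7], [-1, 4.14], [0.28, 2.66], [-3.11, 3.11]. Speed limits (rad/s): [2.57, 2.57, 3.14, 3.14, 3.14, 3.14].

INTERFACE

Orientations are given as a unit quaternion [w, x, y, z].
In Python, from cell import * gives the robot as it stands.
- The arm moves only by the tool carry_out, never from a script. Its argument "rows" is a list of rows, each a list of 5 numbers: the finger opening in m, from 0 to 0.0918, then the shift along the tool's x, y, z in m, then the turn about the tool's x in degrees. A call has 1 to 12 rows; each row shifts and turns the commanded pose from where the row before left it, along the tool's axes as they then stand; what a row does not reach is not made up. A row lasts 1/12 s, in which the tool goes at most 41.7 mm and 7.16 degrees, less where a joint would pass 70% of its speed; a pose out of reach is approached as far as the arm can. A call with a gripper value outside its range is refused whole. The fingers move at their own pace and stop on an object; "force" is the grip in N (left out, the last holds). Time passes only in rows, so rows that do not move let the fingers close. It gives the time, the measured TCP pose, the force and the opening at its end, in the units of the state.
- get_state(): the state, without advancing time (a new reading comes with each control period).
- get_image(name): name is "side" or "top"; returns the picture (400x640x3 uint8, red, green, blue); there is no depth.
- camera_params(name): a dict with "fx", "fy", "cx", "cy" (pixels), "extrinsics" (4x4, takes a point from camera to world coordinates). Camera axes: x right, y up, looking along -z (the intrinsics and any distortion apply to the point x, -y, -z); pixel columns grow to the right and rows downward; lengths in m; the calibration is good to about 2 mm. A picture is of the moment at which its call begins. camera_params takes no time and is no camera call.
- close_job(): hands the job in, once; it reports no verdict.
The state is a dict: "t": time; "joints": joint angles; "qd": joint speeds; "joint_efforts": joint torques, N m; "tool_pos": TCP position; "tcp_rot": TCP orientation; "force": force on the tool from outside, world axes, zero at the start; "wrist_torque": the same for the moment, N m; "opening": finger opening in m.
Only numpy, scipy, OpenCV 4.12 (cv2) and the standard library are available. Lean on these libraries where they do the work, as an engineer would, in place of code of your own. Each camera call takes 0.05 s, during which the arm holds its last target. There are 200 camera calls.

## Working session

There is one attempt and no reset: what is moved stays moved. The work goes in short steps, Python scripts to look and compute and a tool call to move; the robot and the scene stay as the last step left them, time stands still between calls to the robot, and variables do not carry over. Pictures are saved under pics/ and viewed, about 8 in all and at most 12, crops included, and the job is handed in when it is done.

Besides the shell and the picture viewer there is one more tool, called after "Call:" by a JSON object that holds its "op" and its "data". carry_out: Moves the arm, as the interface text tells. Its arguments: {"type":"object","properties":{"rows":{"type":"array"},"force":{"type":"number"}},"required":["rows"]}

```bash
ls; mkdir -p pics; python3 - <<'E'
from cell import *
import cv2
s=get_state();print(s)
for n in("top","side"):
    cv2.imwrite(f"pics/{n}0.png",get_image(n)[:,:,::-1]); p=camera_params(n);print(n,p)
E
```

```text
pics
{'t': 0.0, 'joints': array([-1.37799554e+00,  3.42710719e-01,  1.52502443e+00,  2.09462928e-06,
        1.27538394e+00, -1.45995389e-01]), 'qd': array([ 1.30139822e-03,  5.70782413e-04, -9.70640729e-05,  1.84046767e-04,
        4.65238125e-04, -4.18899775e-04]), 'joint_efforts': array([-6.17696824e-04, -4.31245780e+01, -2.44221890e+01,  7.17393612e-02,
        5.59275330e-02, -1.56122169e-04]), 'tool_pos': array([ 0.17443722, -0.49478254,  0.25104857]), 'tcp_rot': array([-0.11867069, -0.69697347, -0.11974978,  0.69699731]), 'force': array([-0.91319566, -1.17023208,  0.30794748]), 'wrist_torque': array([ 0.01413135, -0.02305784,  0.02314553]), 'opening': 0.09151180163746737}
top {'fx': 395.9098322439367, 'fy': 395.9098322439367, 'cx': 319.77626059260604, 'cy': 200.786445891708, 'extrinsics': array([[-0.02017653,  0.99682216, -0.07706158,  0.44876869],
       [-0.99969906, -0.01903886,  0.0154694 , -0.10455345],
       [ 0.01395308,  0.07735051,  0.99690632,  1.24394166],
       [ 0.        ,  0.        ,  0.        ,  1.        ]])}
side {'fx': 511.54048103084455, 'fy': 511.54048103084455, 'cx': 327.69751390132103, 'cy': 205.13384327760286, 'extrinsics': array([[ 0.97967074,  0.1395112 , -0.14415918,  0.33058458],
       [-0.20021802,  0.6349276 , -0.74617671, -1.23868373],
       [-0.01256937,  0.75987076,  0.64995265,  1.16259007],
       [ 0.        ,  0.        ,  0.        ,  1.        ]])}
```

View pics/top0.png

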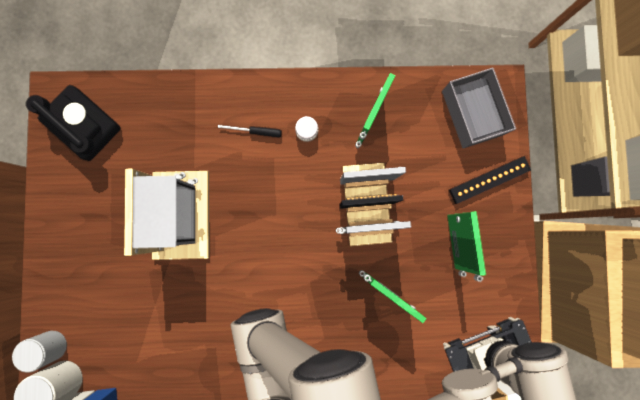

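View pics/side0.png

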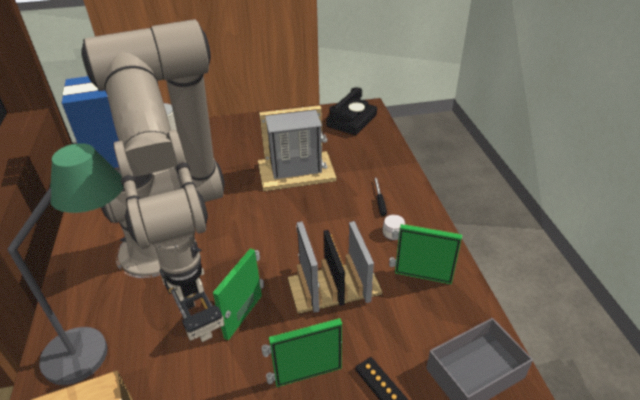

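The top view shows three panels in the rack, and they are candidates along with three green look-alikes. The grey panel nearest the robot, top px (340–410, 228), has knuckles at its left end (340, 231). The far grey panel at (375, 174) has none, and (372, 201) is the black jack panel. The line box is at (165, 215) with its opening to the right. I'll confirm with one enlarged crop.

```bash
python3 - <<'E'
import cv2,numpy as np
t=cv2.imread("pics/top0.png");s=cv2.imread("pics/side0.png")
r=lambda im,x,y,w,h,k:cv2.resize(im[y:y+h,x:x+w],None,fx=k,fy=k,interpolation=cv2.INTER_CUBIC)
a=r(t,120,155,100,75,4);b=r(t,325,155,100,75,4);c=r(s,250,100,100,75,4);d=r(s,285,210,100,75,4)
d=r(s,285,215,100,75,4)
cv2.imwrite("pics/crop1.png",np.vstack([np.hstack([a,b]),np.hstack([c,d])]))
E
```

```text
(no output)
```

View pics/crop1.png

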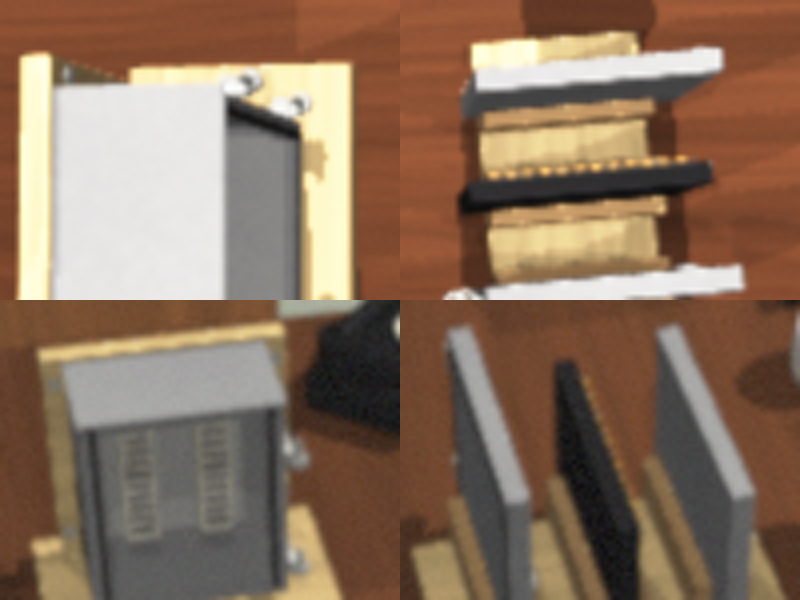

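Confirmed: the near grey panel has the knuckle at its +y end and is the tallest, so it is the door. Next I'll measure the door's top face, the roof and the pins.

```bash
cat > h.py <<'E'
import cv2,numpy as np
from cell import *
from scipy.spatial.transform import Rotation as R
P={n:camera_params(n) for n in("top","side")}
def ray(n,u,v):
    p=P[n];E=p["extrinsics"];d=np.array([(u-p["cx"])/p["fx"],-(v-p["cy"])/p["fy"],-1.])
    return E[:3,3],E[:3,:3]@d
def onz(n,u,v,z):
    o,d=ray(n,u,v);return o+d*(z-o[2])/d[2]
def two(a,b):
    (o,d),(q,e)=ray("top",*a),ray("side",*b)
    d=d/np.linalg.norm(d);e=e/np.linalg.norm(e)
    A=np.array([d,-e]).T;k=np.linalg.lstsq(A,q-o,rcond=None)[0]
    x,y=o+d*k[0],q+e*k[1];return (x+y)/2,np.linalg.norm(x-y)
def px(n,X):
    p=P[n];E=p["extrinsics"];c=E[:3,:3].T@(np.array(X)-E[:3,3])
    return np.array([p["cx"]-p["fx"]*c[0]/c[2],p["cy"]+p["fy"]*c[1]/c[2]])
def tool(s=None):
    s=s or get_state();q=s["tcp_rot"];return s["tool_pos"],R.from_quat([q[1],q[2],q[3],q[0]]).as_matrix()
def rect(im,x0,y0,x1,y1,thr,sat=40):
    h=cv2.cvtColor(im[y0:y1,x0:x1],cv2.COLOR_BGR2HSV)
    m=((h[...,2]>thr)&(h[...,1]<sat)).astype(np.uint8)
    m=cv2.morphologyEx(m,cv2.MORPH_OPEN,np.ones((3,3),np.uint8))
    c=max(cv2.findContours(m,0,1)[0],key=cv2.contourArea)
    return cv2.minAreaRect(c.reshape(-1,2).astype(np.float32)+[np.float32(x0),np.float32(y0)])
E
python3 - <<'E'
from h import *
t=cv2.imread("pics/top0.png");h=cv2.cvtColor(t,cv2.COLOR_BGR2HSV)
print(h[210,150],h[228,380],h[173,380])
for nm,b,z,thr in(("door",(345,215,420,245),.202,180),("cover",(335,160,412,190),.172,180),("roof",(120,160,200,265),.230,190)):
    r=rect(t,*b,thr);bp=cv2.boxPoints(r);w=np.array([onz("top",u,v,z) for u,v in bp])
    e=[(w[i+1]-w[i])[:2] for i in(0,1)];l=max(e,key=np.linalg.norm)
    print(nm,r,"\n",w[:,:2].round(4).tolist(),"ctr",w.mean(0).round(4),"sizes",[round(float(np.linalg.norm(x))*1e3,1) for x in e],"dir",np.degrees(np.arctan2(l[1],l[0]))%180)
print("pin_up",two((183.2,173.8),(323.5,137.5)),"pin_low",two((195,180),(323,164.5)))
print("pins on z",onz("top",183.2,173.8,.185),onz("top",195,180,.07))
g=cv2.cvtColor(t,cv2.COLOR_BGR2GRAY);print(g[168:188,176:202])
p,M=tool();print(p,M.round(3))
E
```

```text
[  0   2 231] [  0   1 235] [ 15   2 231]
door ((378.4541320800781, 226.5961151123047), (7.158473968505859, 63.500404357910156), 83.51692199707031) 
 [[0.4598, -0.1896], [0.4754, -0.3567], [0.4566, -0.3581], [0.4412, -0.1913]] ctr [ 0.4583 -0.2739  0.202 ] sizes [167.8, 18.8] dir 95.31293721038958
cover ((374.5, 171.0), (10.0, 61.0), 90.0) 
 [[0.6258, -0.1894], [0.6228, -0.3569], [0.5952, -0.3558], [0.5983, -0.1887]] ctr [ 0.6105 -0.2727  0.172 ] sizes [167.5, 27.7] dir 88.97696026010604
roof ((156.5, 210.5), (73.0, 47.0), 90.0) 
 [[0.6052, 0.3575], [0.603, 0.2375], [0.4165, 0.2362], [0.419, 0.3545]] ctr [0.5109 0.2964 0.23  ] sizes [120.0, 186.5] dir 0.40072186479883953
pin_up (array([0.60846295, 0.24503004, 0.18269193]), np.float64(0.0042923763243927875)) pin_low (array([0.60619537, 0.24884355, 0.06446352]), np.float64(0.006256266275402729))
pins on z [0.61026806 0.24412103 0.185     ] [0.60857968 0.24695415 0.07      ]
[[ 86  87  86  87  86  89  87  89  90  89  89  90  89  89  88  89  89  89
   91  93  91  90  90  90  89  90]
 [ 89  89  89  90  92  92  91  90  90  90  91  91  90  
[... 1427 characters left out ...]
 240 240
  198 163 197 206 240 246 245 244]
 [118  41  23  24  29  31  39  52  61  64  71  93 136 175 197 225 229 229
  191 172 220 236 245 246 245 244]
 [123  60  44  33  25  22  24  30  37  42  52  63  71  82  99 140 152 185
  217 225 236 243 246 246 245 244]
 [128  68  58  54  53  47  34  25  23  24  31  39  42  51  62  72  81 114
  164 214 236 244 246 246 245 244]
 [134  85  80  79  79  78  69  58  49  36  25  24  23  30  40  51  56  68
   98 194 234 243 245 246 245 245]
 [146 108 104 103 106 104 102 100  91  73  61  50  36  28  25  30  33  41
   77 188 234 243 245 246 245 244]]
[ 0.17444819 -0.49482468  0.25112925] [[-0.     0.332 -0.943]
 [ 0.001 -0.943 -0.332]
 [-1.    -0.001 -0.   ]]
```

Measured: door top centre (0.458, −0.274), yaw about +5.3°, length 168 mm against 170. Pins at about (0.609, 0.244), and roof geometry gives (0.611, 0.241). Now I'll move over the door.

Call:
{"op": "carry_out", "data": {"rows": [[0.0918,-0.012,-0.0095,-0.0284,0],[0.0918,-0.01,-0.0095,-0.0284,0],[0.0918,0,-0.0095,-0.0284,0],[0.0918,0,-0.0095,-0.0284,0],[0.0918,0,-0.0095,-0.0284,0],[0.0918,0,-0.0095,-0.0284,0],[0.0918,0,-0.0095,-0.0284,0],[0.0918,0,-0.0095,-0.0284,0],[0.0918,0,-0.0095,-0.0284,0],[0.0918,0,-0.0095,-0.0284,0],[0.0918,0,-0.0095,-0.0284,0],[0.0918,0,-0.0095,-0.0284,0]]}}

```text
t: 1.1
tool_pos: [0.4589, -0.2731, 0.2734]
tcp_rot: [-0.119, -0.697, -0.119, 0.697]
force: [0.1, -0.7, 0.4]
opening: 0.0922
```

Call:
{"op": "carry_out", "data": {"rows": [[0.0918,0,0,0,-6.9],[0.0918,0,0,0,-6.9],[0.0918,0,0,0,-6.9],[0.0918,0,0,0,-6.9],[0.0918,0,0,0,-6.9],[0.0918,0,0,0,-6.9],[0.0918,0,0,0,-6.9],[0.0918,0,0,0,-6.9],[0.0918,0,0,0,-6.9],[0.0918,0,0,0,-6.9],[0.0918,0,0,0,-6.9],[0.0918,0,0,0,0]]}}

```text
t: 2.1
tool_pos: [0.4579, -0.2743, 0.2733]
tcp_rot: [0.523, 0.475, 0.524, -0.475]
force: [0.1, 0.0, 0.3]
opening: 0.092
```

```bash
python3 - <<'E'
from h import *
p,M=tool();print(p,M.round(3)); T=np.array([.458,-.274,.193]);print("delta tool",(M.T@(T-p)).round(4),"yaw tool y",np.degrees(np.arctan2(M[1,1],M[0,1])))
E
```

```text
[ 0.45785842 -0.27425826  0.2732871 ] [[-0.001  0.995  0.097]
 [ 0.001  0.097 -0.995]
 [-1.    -0.001 -0.001]]
delta tool [ 0.0803  0.0002 -0.0002] yaw tool y 5.556350438999689
```

Call:
{"op": "carry_out", "data": {"rows": [[0.0918,0.02,0,0,0],[0.0918,0.02,0,0,0],[0.0918,0.02,0,0,0],[0.0918,0.02,0,0,0],[0.01,0,0,0,0],[0.005,0,0,0,0],[0.005,0,0,0,0],[0.005,0,0,0,0],[0.005,0,0,0,0],[0.005,0,0,0,0]], "force": 30}}

```text
t: 2.93
tool_pos: [0.4584, -0.2746, 0.1947]
tcp_rot: [0.523, 0.476, 0.522, -0.476]
force: [0.4, 0.2, -0.3]
opening: 0.0564
```

Call:
{"op": "carry_out", "data": {"rows": [[0.005,0,0,0,0],[0.005,0,0,0,0],[0.005,0,0,0,0],[0.005,0,0,0,0],[0.005,0,0,0,0],[0.005,0,0,0,0],[0.005,0,0,0,0],[0.005,0,0,0,0]], "force": 40}}

```text
t: 3.6
tool_pos: [0.4578, -0.2744, 0.1937]
tcp_rot: [0.522, 0.476, 0.523, -0.476]
force: [-1.5, 0.4, 0.2]
opening: 0.0156
```

Gripped at 15.6 mm. Now lift.

Call:
{"op": "carry_out", "data": {"rows": [[0.005,-0.004,0,0,0],[0.005,-0.01,0,0,0],[0.005,-0.01,0,0,0],[0.005,-0.01,0,0,0],[0.005,-0.01,0,0,0],[0.005,-0.01,0,0,0],[0.005,-0.01,0,0,0],[0.005,-0.01,0,0,0],[0.005,-0.006,0,0,0],[0.005,0,0,0,0]]}}

```text
t: 4.43
tool_pos: [0.4586, -0.2748, 0.2756]
tcp_rot: [0.524, 0.476, 0.521, -0.476]
force: [0.8, 0.4, -6.0]
opening: 0.0158
```

```bash
python3 - <<'E'
from h import *
p,M=tool();s=get_state();print(p,s["force"],s["opening"])
t=get_image("top")[:,:,::-1].copy();cv2.imwrite("pics/top1.png",t)
# knuckle: door frame y +97 from grip; predicted
yaw=np.arctan2(M[1,1],M[0,1]);dy=np.array([-np.sin(yaw),np.cos(yaw)])
print("pred knuckle xy",p[:2]+.097*dy)
# target TCP for knuckle over pin at (0.609,0.244)
T=np.array([*(np.array([.609,.244])-.097*dy),p[2]]);print("T",T,"delta tool",(M.T@(T-p)).round(4))
print("pred knuckle px",px("top",[*(p[:2]+.097*dy),p[2]+.009-.025]))
E
```

```text
[ 0.45860722 -0.27478249  0.2755826 ] [ 0.81798258  0.38503205 -6.01693546] 0.015806298146967403
pred knuckle xy [ 0.44961809 -0.1781999 ]
T [0.61798913 0.14741742 0.2755826 ] delta tool [-0.0005  0.1978 -0.4056]
pred knuckle px [343.90205474 230.56145858]
```

Call:
{"op": "carry_out", "data": {"rows": [[0.005,0,0,-0.015,0],[0.005,0,0,-0.025,0],[0.005,0,0,-0.025,0],[0.005,0,0,-0.025,0],[0.005,0,0,-0.025,0],[0.005,0,0,-0.025,0],[0.005,0,0,-0.025,0],[0.005,0,0,-0.025,0],[0.005,0,0,-0.015,0],[0.005,0,0,0,0]]}}

```text
t: 5.32
tool_pos: [0.4378, -0.0669, 0.2732]
tcp_rot: [0.522, 0.476, 0.524, -0.475]
force: [-0.3, 0.8, -5.7]
opening: 0.0153
```

Call:
{"op": "carry_out", "data": {"rows": [[0.005,0,0.01,-0.01,0],[0.005,0,0.02,-0.018,0],[0.005,0,0.02,-0.018,0],[0.005,0,0.02,-0.018,0],[0.005,0,0.02,-0.018,0],[0.005,0,0.02,-0.018,0],[0.005,0,0.02,-0.018,0],[0.005,0,0.02,-0.018,0],[0.005,0,0.02,-0.018,0],[0.005,0,0.02,-0.018,0],[0.005,0,0.008,-0.008,0],[0.005,0,0,0,0]]}}

```text
t: 6.32
tool_pos: [0.6204, 0.1294, 0.2718]
tcp_rot: [0.523, 0.475, 0.524, -0.476]
force: [-0.3, 0.3, -6.4]
opening: 0.0161
```

```bash
python3 - <<'E'
from h import *
p,M=tool();s=get_state();print(p,M.round(3)[:,1],s["force"],s["opening"])
t=get_image("top")[:,:,::-1].copy();cv2.imwrite("pics/top2.png",t)
q=get_image("side")[:,:,::-1].copy();cv2.imwrite("pics/side2.png",q)
r=lambda im,x,y,w,h,k:cv2.resize(im[y:y+h,x:x+w],None,fx=k,fy=k,interpolation=cv2.INTER_CUBIC)
cv2.imwrite("pics/crop2.png",np.hstack([r(t,150,150,80,120,5),r(q,285,80,80,120,5)]))
E
```

```text
[0.62042595 0.12937915 0.27175723] [ 0.996  0.095 -0.002] [-0.26788558  0.34946424 -6.42056339] 0.016130828461104394
```

View pics/crop2.png

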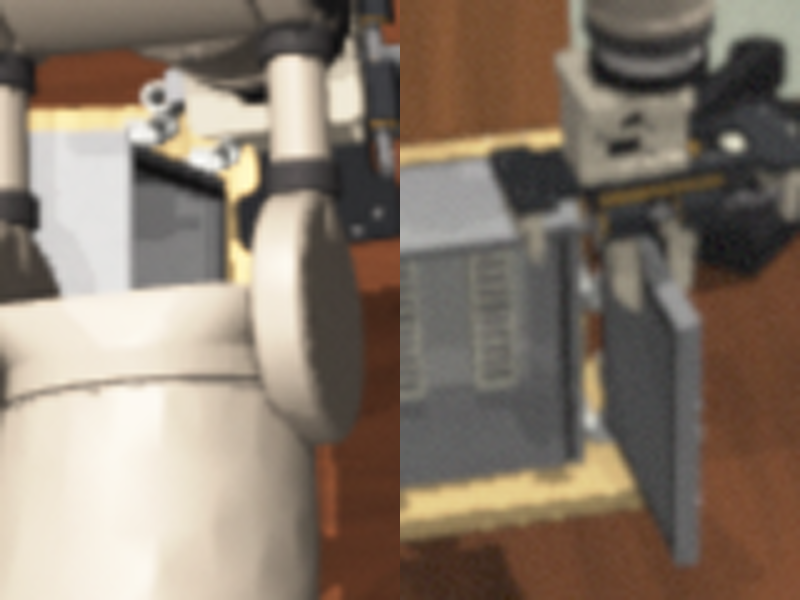

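Top crop: the upper knuckle's ring with its dark bore is at px (182.6, 168.4). The pins and leaves are just below it, at about (180, 176) and (193, 181). I'll zoom in with projected marks.

```bash
python3 - <<'E'
from h import *
p,M=tool();dy=-M[:2,2]
k=p[:2]+.097*dy;print("pred knuckle",k,"ring px",px("top",[*k,.256]),"meas",onz("top",182.6,168.4,.256))
ims=[]
for f in("top0","top2"):
    t=cv2.imread(f"pics/{f}.png")[162:187,172:202];t=cv2.resize(t,None,fx=13,fy=13,interpolation=cv2.INTER_CUBIC)
    for z,c in((.191,(0,0,255)),(.171,(255,0,0)),(.075,(0,0,255)),(.055,(255,0,0))):
        u=(px("top",[.609,.244,z])-[172,162]+.5)*13;cv2.drawMarker(t,tuple(int(x) for x in u),c,0,14,1)
    u=(px("top",[*k,.256])-[172,162]+.5)*13;cv2.drawMarker(t,tuple(int(x) for x in u),(0,160,0),0,14,1)
    ims.append(t)
s=cv2.imread("pics/side0.png")[125:175,310:340];s=cv2.resize(s,None,fx=6.5,fy=6.5,interpolation=cv2.INTER_CUBIC)
for z,c in((.191,(0,0,255)),(.171,(255,0,0)),(.075,(0,0,255)),(.055,(255,0,0))):
    u=(px("side",[.609,.244,z])-[310,125]+.5)*6.5;cv2.drawMarker(s,tuple(int(x) for x in u),c,0,14,1)
o=np.zeros((650,195+390,3),np.uint8);o[:325,:390]=ims[0];o[325:,:390]=ims[1];o[:325,390:]=s
cv2.imwrite("pics/z3.png",o)
E
```

```text
pred knuckle [0.61005962 0.22376587] ring px [182.01495943 169.62004144] meas [0.61312075 0.22232688 0.256     ]
```

```bash
python3 -c "
import cv2;i=cv2.imread('pics/z3.png');cv2.imwrite('pics/z3b.png',cv2.resize(i,(540,600)))"
```

```text
(no output)
```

View pics/z3b.png

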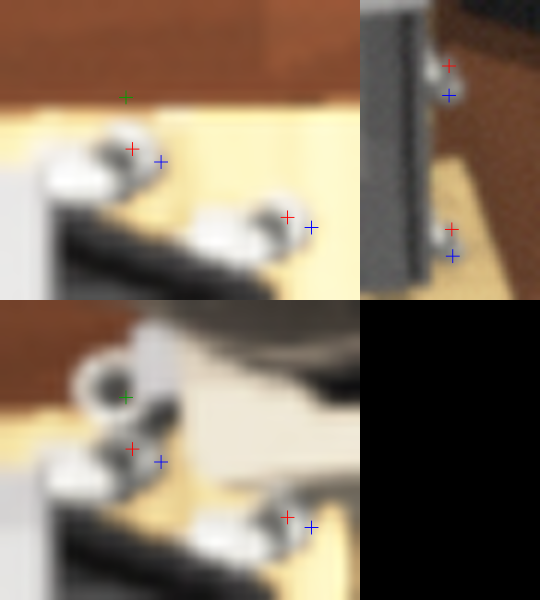

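The ring is at px (180.7, 168.8). The leaf's rounded end, about 8 mm beyond the pin, puts the upper pin's foot near px (182.0, 174.6) and the lower one near (194, 180.4). My first roof mask wrongly included the bright leaf, so I'll check against the hood edge.

```bash
python3 - <<'E'
from h import *
p,M=tool()
ring=onz("top",180.7,168.8,.256);a=onz("top",182,174.6,.171);b=onz("top",194,180.4,.055)
print("ring",ring,"pin_up",a,"pin_low",b)
g=cv2.cvtColor(cv2.imread("pics/top0.png"),cv2.COLOR_BGR2GRAY).astype(float)
# hood front edge: column of steepest fall in rows; roof y-edges
for r in range(185,250,8):
    d=np.diff(g[r,165:190]);i=d.argmin();w=np.clip(-d[i-2:i+3],0,None);u=165+i+.5+(w*np.arange(-2,3)).sum()/w.sum()
    print(r,round(u,2),onz("top",u,r,.230)[:2].round(4))
for c in range(136,176,8):
    for lo,hi in((168,185),(238,256)):
        d=np.diff(g[lo:hi,c]);print(c,lo,d.astype(int))
E
```

```text
ring [0.61219347 0.22705925 0.256     ] pin_up [0.610268   0.25196383 0.171     ] pin_low [0.60946343 0.25443809 0.055     ]
185 175.8 [0.5748 0.248 ]
193 175.53 [0.5542 0.2485]
201 175.57 [0.5336 0.2483]
209 175.58 [0.5132 0.2481]
217 175.58 [0.4927 0.2479]
225 175.54 [0.4724 0.2479]
233 175.58 [0.4521 0.2476]
241 175.71 [0.4319 0.2471]
249 182.88 [0.4113 0.2289]
136 168 [ -2   7  23  34   6 -21 -11  51  46   9   1  -1   0   0  -1   0]
136 238 [ -1   0   0   1   1  -1   0  -1 -19 -66 -42  -5  -1   4  -4  -5  -5]
144 168 [  0   1   5  14  -8 -11  15  78  46   7  -1   1   1   0  -1   0]
144 238 [  1   1  -1   0   1   0   0  -1 -37 -70 -37  -2   0  -1   4   0  -1]
152 168 [ 2  0  9 51 23  3  9 40 11  0 -1  0  1 -1  0  0]
152 238 [  0   1   0  -1   1   0   0  -4 -51 -64 -20  -2  15  75  39   7   0]
160 168 [ 1  7 48 82 13  1  1 -3 -2  0  0  0  0  0  1 -1]
160 238 [  0   0  -1   0   0   0   0  -3 -62 -57 -14   0  46  38  10   2   2]
168 168 [ 2 12 74 59  9  0 -2 -4 -4  0  1 -1  0  1 -1  0]
168 238 [ -1  -1   0   1   1   1  -1  -6 -27 -13  17   8   2   0  -1   1  -1]
```

The hood edge at y = 0.248 puts the pin at y ≈ 0.2525, which agrees. The ring needs to move about 25.5 mm along −tool z. I'll do that, lower to just above the pin tips, then look.

Call:
{"op": "carry_out", "data": {"rows": [[0.005,0,0,-0.0085,0],[0.005,0,0,-0.0085,0],[0.005,0,0,-0.0085,0],[0.005,0.011,0,0,0],[0.005,0.011,0,0,0],[0.005,0.011,0,0,0],[0.005,0,0,0,0],[0.005,0,0,0,0]]}}

```text
t: 7.08
tool_pos: [0.6167, 0.1531, 0.2405]
tcp_rot: [0.522, 0.476, 0.523, -0.477]
force: [-0.4, 0.8, -6.5]
opening: 0.0157
```

```bash
cat > look.py <<'E'
from h import *
import sys
n=sys.argv[1];p,M=tool();s=get_state();print(p,"yaw",np.degrees(np.arctan2(M[1,1],M[0,1])),s["force"],s["opening"])
t=get_image("top")[:,:,::-1].copy();q=get_image("side")[:,:,::-1].copy()
cv2.imwrite(f"pics/t{n}.png",t);cv2.imwrite(f"pics/s{n}.png",q)
a=cv2.resize(t[160:190,167:207],None,fx=10,fy=10,interpolation=cv2.INTER_CUBIC)
b=cv2.resize(q[110:185,300:350],None,fx=8,fy=8,interpolation=cv2.INTER_CUBIC)
o=np.zeros((600,800,3),np.uint8);o[:300,:400]=a;o[:,400:]=b
k=p[:2]-.097*M[:2,2];print("pred knuckle",k)
cv2.imwrite(f"pics/c{n}.png",o)
E
python3 look.py 4
```

```text
[0.61670243 0.15308941 0.24054468] yaw 5.326152876761753 [-0.39539575  0.78588491 -6.51529146] 0.01570636302564249
pred knuckle [0.60769839 0.2496706 ]
```

View pics/c4.png

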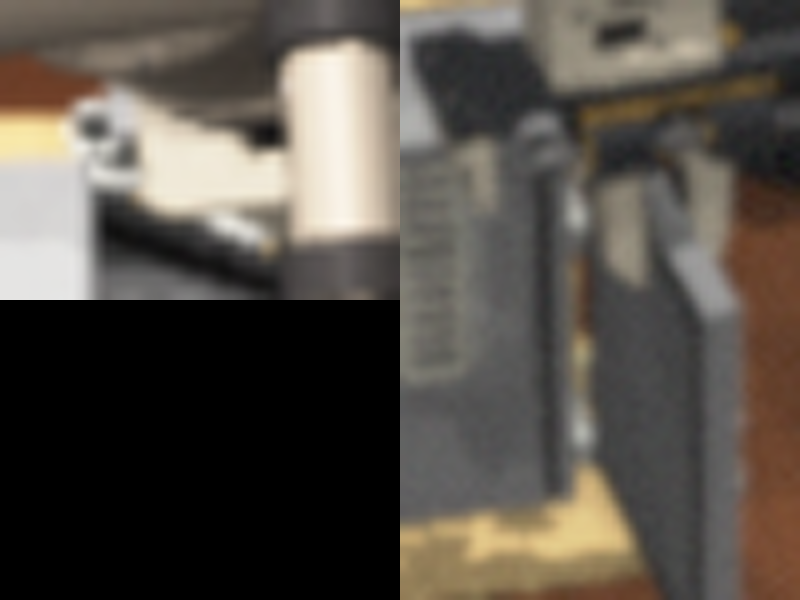

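```bash
python3 - <<'E'
from h import *
print(onz("top",176.1,172.2,.2238), px("top",[.610,.2525,.2238]))
E
```

```text
[0.6088554  0.24964316 0.2238    ] [174.99291511 171.78108063]
```

Call:
{"op": "carry_out", "data": {"rows": [[0.005,0,0.0005,-0.0025,0],[0.005,0.003,0,0,0],[0.005,0.003,0,0,0],[0.005,0.003,0,0,0],[0.005,0.002,0,0,0],[0.005,0.002,0,0,0],[0.005,0,0,0,0],[0.005,0,0,0,0]]}}

```text
t: 7.85
tool_pos: [0.6174, 0.1552, 0.2275]
tcp_rot: [0.523, 0.476, 0.523, -0.476]
force: [-1.1, -0.4, -6.6]
opening: 0.0161
```

Call:
{"op": "carry_out", "data": {"rows": [[0.005,0.002,0,0,0],[0.005,0.002,0,0,0],[0.005,0.002,0,0,0],[0.005,0,0,0,0],[0.005,0,0,0,0]]}}

```text
t: 8.27
tool_pos: [0.6175, 0.1553, 0.2215]
tcp_rot: [0.523, 0.476, 0.523, -0.476]
force: [0.4, 0.3, -7.1]
opening: 0.0159
```

Call:
{"op": "carry_out", "data": {"rows": [[0.005,0.002,0,0,0],[0.005,0.002,0,0,0],[0.005,0.001,0,0,0],[0.005,0,0,0,0],[0.005,0,0,0,0]]}}

```text
t: 8.68
tool_pos: [0.6175, 0.1554, 0.2166]
tcp_rot: [0.523, 0.476, 0.523, -0.476]
force: [0.9, 0.7, -7.4]
opening: 0.0157
```

```bash
python3 look.py 5
```

```text
[0.61747497 0.15538442 0.21655783] yaw 5.31306760714503 [ 0.94667133  0.73251143 -7.35458947] 0.015713596366881008
pred knuckle [0.60849299 0.25196767]
```

View pics/c5.png

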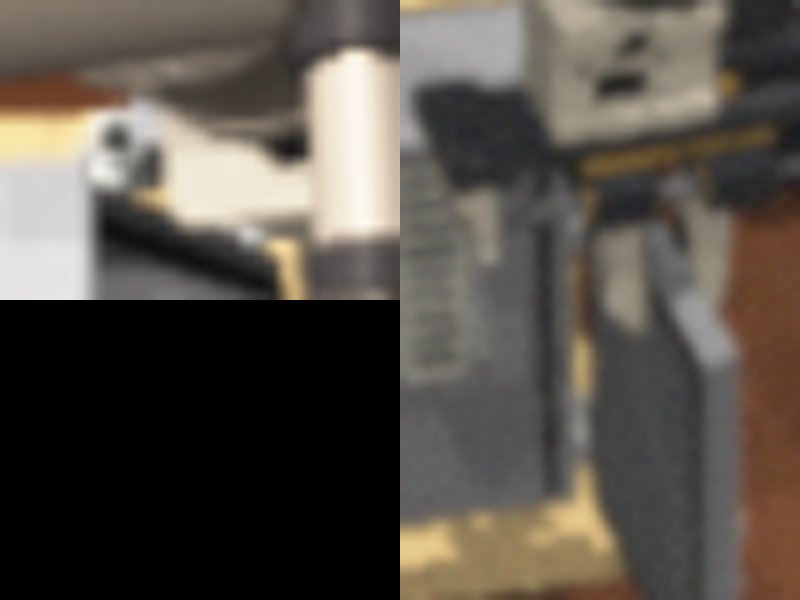

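The ring is at crop (115, 137), sitting over the leaf, and side forces are under 1 N. Continue down until it seats.

Call:
{"op": "carry_out", "data": {"rows": [[0.005,0.002,0,0,0],[0.005,0.001,0,0,0],[0.005,0.001,0,0,0],[0.005,0.001,0,0,0],[0.005,0.001,0,0,0],[0.005,0,0,0,0]]}}

```text
t: 9.28
tool_pos: [0.6177, 0.1551, 0.2117]
tcp_rot: [0.523, 0.477, 0.522, -0.476]
force: [-0.2, -1.0, 1.0]
opening: 0.0159
```

The force went from −7.4 to +1.0 N at the predicted seat height (door underside 30 mm), so it is seated. I'll hold briefly, then swing with a lighter grip along the hinge arc.

Call:
{"op": "carry_out", "data": {"rows": [[0.005,0.0005,0,0,0],[0.005,0,0,0,0],[0.005,0,0,0,0],[0.005,0,0,0,0]]}}

```text
t: 9.62
tool_pos: [0.6179, 0.155, 0.2111]
tcp_rot: [0.523, 0.477, 0.522, -0.476]
force: [-0.8, -2.4, 4.3]
opening: 0.0162
```

Call:
{"op": "carry_out", "data": {"rows": [[0.005,0,0,0,0],[0.005,0,0,0,0],[0.005,0,-0.0051,-0.0001,3],[0.005,0,-0.0051,-0.0001,3],[0.005,0,-0.0051,-0.0001,3],[0.005,0,-0.0051,-0.0001,3],[0.005,0,0,0,0]], "force": 10}}

```text
t: 10.2
tool_pos: [0.5966, 0.1548, 0.2099]
tcp_rot: [-0.47, -0.528, -0.469, 0.529]
force: [1.3, -3.9, -0.8]
opening: 0.0156
```

Forces are small, so the door is swinging on its pins. Continue.

Call:
{"op": "carry_out", "data": {"rows": [[0.005,0,-0.0051,0.0003,3],[0.005,0,-0.0051,0.0002,3],[0.005,0,-0.0051,0,3],[0.005,0,-0.0051,-0.0001,3],[0.005,0,-0.0051,-0.0001,3],[0.005,0,-0.0051,-0.0001,3],[0.005,0,-0.0051,-0.0001,3],[0.005,0,-0.0051,-0.0001,3],[0.005,0,-0.0051,-0.0001,3],[0.005,0,0,0,0]]}}

```text
t: 11.03
tool_pos: [0.5537, 0.1707, 0.2098]
tcp_rot: [-0.334, -0.623, -0.334, 0.624]
force: [1.9, -1.3, -2.4]
opening: 0.016
```

```bash
python3 - <<'E'
from h import *
p,M=tool();s=get_state();print(p,"yaw",np.degrees(np.arctan2(M[1,1],M[0,1])),s["force"],s["wrist_torque"],s["opening"],"knuckle",p[:2]-.097*M[:2,2])
E
```

```text
[0.55368312 0.17071882 0.20984302] yaw -33.66446395483413 [ 1.91714145 -1.30886342 -2.35817946] [-0.17381002 -0.40163048 -0.15379382] 0.016043140052526918 knuckle [0.60745296 0.25145174]
```

Call:
{"op": "carry_out", "data": {"rows": [[0.005,0,-0.0051,-0.0001,3],[0.005,0,-0.0051,-0.0001,3],[0.005,0,-0.0051,-0.0001,3],[0.005,0,-0.0051,-0.0001,3],[0.005,0,-0.0051,-0.0001,3],[0.005,0,-0.0051,-0.0001,3],[0.005,0,-0.0051,-0.0001,3],[0.005,0,-0.0051,-0.0001,3],[0.005,0,0,0,0]]}}

```text
t: 11.78
tool_pos: [0.5253, 0.1997, 0.2099]
tcp_rot: [-0.197, -0.679, -0.198, 0.679]
force: [-0.0, 0.1, -1.5]
opening: 0.016
```

Call:
{"op": "carry_out", "data": {"rows": [[0.04,0,0,0,0],[0.04,0,0,0,0],[0.04,0,0,0,0],[0.04,-0.015,0,0,0],[0.04,-0.02,0,0,0],[0.04,-0.02,0,0,0],[0.04,-0.015,0,0,0]]}}

```text
t: 12.37
tool_pos: [0.5262, 0.1985, 0.2818]
tcp_rot: [0.197, 0.68, 0.197, -0.679]
force: [-0.1, 0.4, 0.5]
opening: 0.0397
```

```bash
python3 - <<'E'
from h import *
p,M=tool();s=get_state();print(p,M.round(3).tolist(),"yaw",np.degrees(np.arctan2(M[1,1],M[0,1])),s["force"],s["opening"])
E
python3 - <<'E'
import sys;sys.path.insert(0,'.')
from h import *
q=get_image("side")[:,:,::-1].copy()
cv2.imwrite("pics/s6.png",cv2.resize(q[60:220,220:400],None,fx=3.3,fy=3.3,interpolation=cv2.INTER_CUBIC))
E
```

```text
[0.52615947 0.19850514 0.28180139] [[0.001, 0.535, -0.845], [0.0, -0.845, -0.535], [-1.0, 0.001, -0.001]] yaw -57.63895338318283 [-0.0543934   0.37368399  0.45597285] 0.039736982552678116
```

View pics/s6.png

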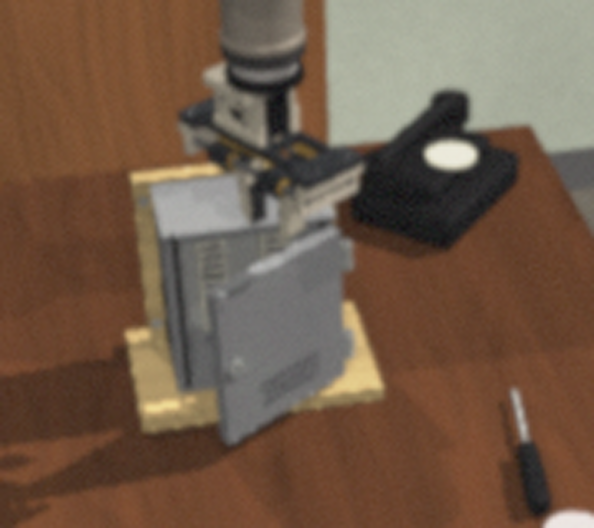

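The door hangs with both knuckles on the pins, open about 32°, and is released and clear. Next I'll go outside the outer face with closed fingers, square up and lower.

Call:
{"op": "carry_out", "data": {"rows": [[0.03,0,0.008,0.017,0],[0.02,0,0.008,0.017,0],[0.0,0,0.008,0.017,0],[0.0,0,0.008,0.0175,0],[0.0,0,0,0,6.4],[0.0,0,0,0,6.4],[0.0,0,0,0,6.4],[0.0,0,0,0,6.4],[0.0,0,0,0,6.4],[0.0,0,0,0,0]]}}

```text
t: 13.25
tool_pos: [0.4848, 0.1348, 0.2796]
tcp_rot: [-0.001, -0.707, -0.001, 0.707]
force: [0.4, -0.3, -0.3]
opening: 0.0004
```

```bash
python3 - <<'E'
from h import *
p,M=tool();s=get_state();print(p,M.round(3).tolist(),"yaw",np.degrees(np.arctan2(M[1,1],M[0,1])),s["force"],s["opening"])
E
```

```text
[0.48484947 0.13480683 0.27962537] [[-0.001, 0.002, -1.0], [-0.0, -1.0, -0.002], [-1.0, 0.0, 0.001]] yaw -89.88554410381784 [ 0.44371573 -0.26411256 -0.29053864] 0.00040548702120918323
```

Lower 76 mm, then push towards +Y (tool −y).

Call:
{"op": "carry_out", "data": {"rows": [[0.0,0.02,0,0,0],[0.0,0.02,0,0,0],[0.0,0.02,0,0,0],[0.0,0.016,0,0,0],[0.0,0,0,0,0]]}}

```text
t: 13.67
tool_pos: [0.483, 0.1347, 0.2008]
tcp_rot: [-0.004, -0.705, -0.003, 0.709]
force: [-0.3, 0.3, 0.4]
opening: 0.0006
```

Call:
{"op": "carry_out", "data": {"rows": [[0.0,0,-0.005,0,0],[0.0,0,-0.006,0,0],[0.0,0,-0.006,0,0],[0.0,0,-0.006,0,0],[0.0,0,-0.006,0,0],[0.0,0,-0.006,0,0],[0.0,0,-0.006,0,0],[0.0,0,-0.006,0,0],[0.0,0,-0.006,0,0],[0.0,0,-0.006,0,0],[0.0,0,-0.006,0,0],[0.0,0,-0.003,0,0]]}}

```text
t: 14.67
tool_pos: [0.4845, 0.204, 0.2041]
tcp_rot: [-0.002, -0.707, -0.002, 0.707]
force: [0.4, -0.4, -0.8]
opening: 0.0006
```

Call:
{"op": "carry_out", "data": {"rows": [[0.0,0,-0.003,0,0],[0.0,0,-0.003,0,0],[0.0,0,-0.003,0,0],[0.0,0,-0.002,0,0],[0.0,0,-0.002,0,0],[0.0,0,-0.002,0,0],[0.0,0,0,0,0]]}}

```text
t: 15.25
tool_pos: [0.4845, 0.2184, 0.2042]
tcp_rot: [0.002, 0.707, 0.002, -0.707]
force: [0.8, -0.9, 0.2]
opening: 0.0003
```

```bash
python3 - <<'E'
from h import *
q=get_image("side")[:,:,::-1].copy()
cv2.imwrite("pics/s7.png",cv2.resize(q[80:200,240:360],None,fx=5,fy=5,interpolation=cv2.INTER_CUBIC))
E
```

View pics/s7.png

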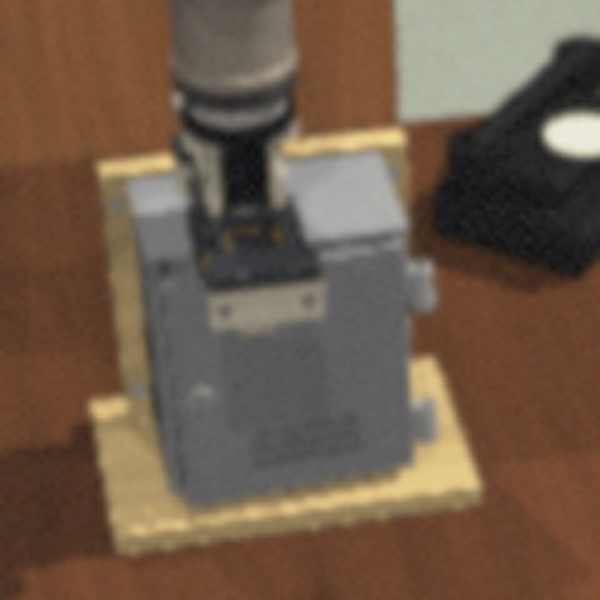

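The door is nearly shut, with a small gap at the free edge (left, crop ≈170, 330). Keep going until a force builds.

Call:
{"op": "carry_out", "data": {"rows": [[0.0,0,-0.002,0,0],[0.0,0,-0.002,0,0],[0.0,0,-0.001,0,0],[0.0,0,0,0,0]]}}

```text
t: 15.63
tool_pos: [0.4844, 0.2233, 0.2042]
tcp_rot: [0.002, 0.707, 0.002, -0.707]
force: [0.6, 0.3, 0.1]
opening: 0.001
```

Call:
{"op": "carry_out", "data": {"rows": [[0.0,0,-0.001,0,0],[0.0,0,-0.001,0,0],[0.0,0,-0.001,0,0],[0.0,0,0,0,0]]}}

```text
t: 15.97
tool_pos: [0.4844, 0.2263, 0.2042]
tcp_rot: [0.002, 0.707, 0.002, -0.707]
force: [0.8, 0.1, -0.8]
opening: 0.0005
```

Call:
{"op": "carry_out", "data": {"rows": [[0.0,0,-0.001,0,0],[0.0,0,-0.001,0,0],[0.0,0,-0.001,0,0],[0.0,0,0,0,0]]}}

```text
t: 16.3
tool_pos: [0.4844, 0.228, 0.2042]
tcp_rot: [-0.003, -0.707, -0.001, 0.707]
force: [-1.0, -6.0, 2.1]
opening: 0.0005
```

Call:
{"op": "carry_out", "data": {"rows": [[0.0,0,-0.001,0,0],[0.0,0,-0.001,0,0],[0.0,0,0,0,0]]}}

```text
t: 16.55
tool_pos: [0.4844, 0.2281, 0.2042]
tcp_rot: [-0.004, -0.707, 0.0, 0.707]
force: [-0.9, -15.4, 3.3]
opening: -0.0001
```

The door stopped against the rim at TCP y ≈ 0.228, with 15 N reaction. Back away and check.

Call:
{"op": "carry_out", "data": {"rows": [[0.0,0,0.002,0,0],[0.0,0,0.003,0,0],[0.0,0,0.01,0,0],[0.0,0,0.02,0,0],[0.0,0,0.03,0,0],[0.0,0,0.03,0,0],[0.0,-0.03,0.03,0,0],[0.0,-0.03,0.02,0,0],[0.0,0,0,0,0],[0.0,0,0,0,0]]}}

```text
t: 17.38
tool_pos: [0.486, 0.0855, 0.2652]
tcp_rot: [0.001, 0.709, 0.001, -0.706]
force: [-0.1, -0.1, 0.2]
opening: 0.0007
```

```bash
python3 - <<'E'
from h import *
s=get_state();print(s["tool_pos"],s["force"])
q=get_image("side")[:,:,::-1].copy();t=get_image("top")[:,:,::-1].copy()
cv2.imwrite("pics/s8f.png",q);cv2.imwrite("pics/t8f.png",t)
r=lambda im,x,y,w,h,k:cv2.resize(im[y:y+h,x:x+w],None,fx=k,fy=k,interpolation=cv2.INTER_CUBIC)
cv2.imwrite("pics/c8.png",np.hstack([r(t,120,155,100,150,4),r(q,240,80,100,150,4)]))
E
```

```text
[0.48601092 0.08552587 0.26523729] [-0.14223279 -0.07871709  0.15712061]
```

View pics/c8.png

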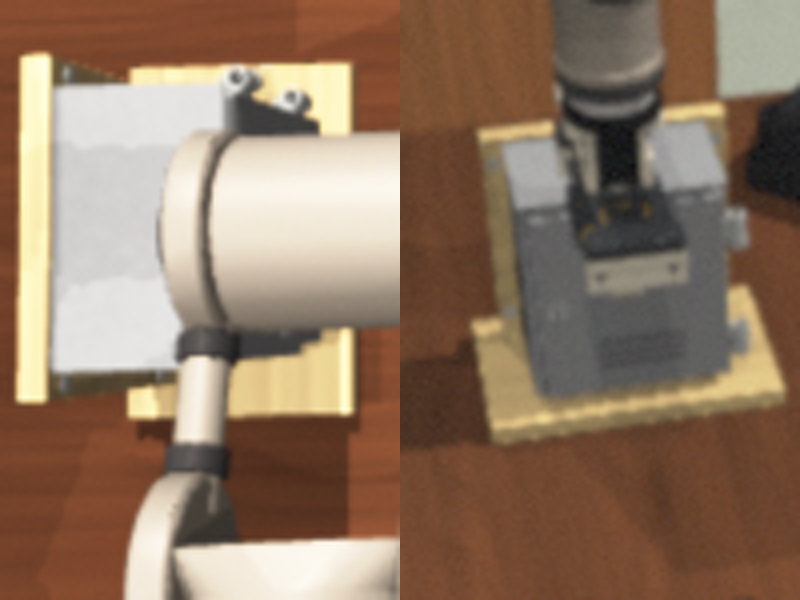

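```bash
python3 -c "
from cell import *
print(close_job())"
```

```text
the job is handed in; nothing more can be done
None
```

The door is hung on both hinge pins and swung shut, and I handed the job in at about 17.4 s of the 61 s. No verdict comes back, so these are my own checks.

- **Hanging:** I took the grey door from the slot nearest the robot and lowered it open (about 95°) onto the pins. It seated at the expected height, underside about 30 mm over the bench. The vertical force went from −7.4 to +4.3 N while I was still gripping it.
- **Shutting:** I swung it to about 32° while gripping it, let go, then pushed the outer face with closed fingers. It stopped firmly against the rim with 15 N reaction.
- **Last check:** In the final picture the door looks flush under the hood, with both knuckles on their leaves. The gripper is clear, with force about 0 N. The arm hid part of the door from both cameras, so I judged the shut angle from the stop position and the absence of a gap, not by measuring it.
- **Other things:** I did not go near the other panels, the tin or the screwdriver, and I did not re-measure their positions at the end.
- **Disagreement:** My first estimate of the pins was about 8 mm short in y, because the roof mask had included a bright hinge leaf. I corrected it from the hood edge and the leaf ends before lowering the door.

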